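# Lift a freshly oiled knob with tongs

## Task

The dark wooden drawer knob has just been oiled and must not be touched by hand: take the steel tongs out of their block, close them round the dark knob where it stands on the finishing board, and lift it at least 8 cm above its stand so that its underside can be inspected. Finish while holding it up like that, carried by the squeezed tongs alone; never touch the dark knob with the gripper itself, and leave the two pale knobs standing where they are.

Things in the scene. Friction and masses are not known exactly. Their poses are not given: they have to be found in the camera images.
- tongs: Steel spring tongs, 120 g, standing in the block, tips down, pivot on top; 137 mm tall, 22 mm wide (x). Origin: midway between the arms at the bottom of the open tips; z up to the pivots (at 125 mm; head ends at 137). The arms are squeezed along y. Black rubber pads on their outer sides from z = 50 to 95 mm; outside width along y, open: about 62 mm at z = 80 mm, 69 mm at z = 60 mm.
- tongs_grip (a point): Place to grip: middle between the rubber pads, z = 80 mm in the tongs' frame, 57 mm below the head's top. A spring opens the arms: squeezing here takes about 6 N per side to begin, 10 N when closed on a knob. Squeezed to about 59.5 mm (12 N limit) the pads already carry the tongs with the tips wide open; squeeze with 25 to 40 N to hold a knob (pads then about 45 mm apart).
- tongs_tips (a point): Middle between the open tips, z = 6 mm in the tongs' frame. The tips are V-shaped rubber jaws (open inward), 12 mm tall, 22 mm wide; open, about 60 mm apart inside and 80 mm outside along y. Each mm of squeeze at the pads brings the tips about 2.6 mm together; closed on a knob's neck they sit about 3 mm lower than open.
- tongs_left (a joint): Closing angle of each tong arm (rad), both move alike: 0 open (the spring holds it there), about 0.20 when closed on a knob's neck, 0.245 fully shut.
- holder: Wooden block in which the tongs stand, fixed, 56 x 116 x 50 mm tall, with a pocket 27 x 88 mm, 42 mm deep (long side along y) open at the top. Origin: centre of its underside. The tongs stand on the pocket's floor at z = 8 mm; lift them straight up by at least 60 mm to clear it.
- board: Finishing board, fixed, 110 x 320 x 12 mm, plywood covered with white paper, with three round grey stand-offs, 22 mm wide at their top, 24 mm above the bench, in a row along its y axis at y = -110, 0, 110 mm. Origin: centre of its underside. One knob stands on each stand-off, which one where varies.
- dark_knob: The freshly oiled drawer knob, dark brown wood, loose, standing upright, 42 mm tall, about 30 g. Origin: centre of its underside; z up. Foot 26 mm across (z 0 to 4 mm), slim neck 21 mm across (z 7 to 24 mm, middle at 15 mm), head 31 mm across (z 29 to 36 mm).
- pale_knob_a: Dry drawer knob of pale wood, same shape as the dark one, loose; to be left standing.
- pale_knob_b: Second dry pale knob, the same; to be left standing.
Things that resemble listed ones, but are neither listed nor needed, are in the scene too. What is shaped like the tongs but orange or pink is not meant.

How it is judged:
On the way, in this order (a step that is already met when the one before it is completed fails the run):
1. the gripper has lifted the tongs out of their block, the dark knob still standing untouched (height (world z) of tongs above 0.05 m and contact force between the fingers and tongs above 1 N and contact force between tongs and holder below 0.2 N and distance of dark_knob from where it was at the start of the episode below 0.02 m and contact force between tongs and dark_knob below 0.2 N), for 0.2 s.
2. the tongs are squeezed shut on the dark knob where it stands (contact force between tongs and dark_knob above 1 N and contact force between the fingers and tongs above 3 N and value of joint tongs_left above 0.1 rad and distance of dark_knob from where it was at the start of the episode below 0.03 m), for 0.1 s.
At the end, for the whole second after the job is handed in: The gripper holds the squeezed tongs (over 3 N, arms closed over 0.1 rad); the tongs alone carry the dark knob (over 1 N), at rest, its underside at least 80 mm above its stand (104 mm above the bench); tongs clear of board and block; pale knobs upright within 20 mm of their places (height (world z) of dark_knob above 0.104 m and contact force between tongs and dark_knob above 1 N and contact force between the fingers and tongs above 3 N and contact force between each of the arm, the fingers and dark_knob below 0.2 N and contact force between dark_knob and board below 0.1 N and contact force between tongs and board below 0.2 N and contact force between tongs and holder below 0.2 N and contact force between dark_knob and holder below 0.1 N and value of joint tongs_left above 0.1 rad and linear speed of dark_knob below 0.05 m/s and distance between dark_knob and tongs_tips below 0.06 m and distance of each of pale_knob_a, pale_knob_b from where it was at the start of the episode below 0.02 m and angle between each of pale_knob_a, pale_knob_b's own z axis and vertical below 0.2 rad); the arm keeps its last pose, push and grip.
It fails at once if the gripper or arm touches the dark knob (contact force between any of the fingers, the arm and dark_knob above 0.3 N).
It fails at once if a pale knob is pushed away or toppled (distance of any of pale_knob_a, pale_knob_b from where it was at the start of the episode above 0.02 m or angle between any of pale_knob_a, pale_knob_b's own z axis and vertical above 0.4 rad).
It also fails if it takes over 43 s, if anything falls off the work surface, if the arm or the gripper's body presses on something with over 40 N, if the wrist force passes 120 N, or if a joint passes its speed limit or range.

## Robot

A 6-joint arm with a two-finger parallel gripper is mounted at the origin on the work surface; the furniture and walls round the work are solid. World frame = base frame: x ahead of the robot, y to its left, z up, the work surface at z = 0. Lengths are in m, angles in rad, forces in N, time in s.
With the tool pointing down it reaches from about 0.4 to 0.825 m from the base axis. Payload 7 kg.
Tool frame: the origin (TCP) lies at the very end of the fingers, on their centre line; the grasp point (between the pads) lies 19 mm behind it (robot.grasp_offset is the z of the grasp point in the tool frame, in m); z points along the fingers, y is the line along which they close (so a half turn about z gives the same grasp; the last joint's range is limited). The gripper opens to 85 mm and grips with 20 to 120 N. Pads are 22 mm wide; open, the fingers measure 114 mm over their backs; the gripper's body (76 mm by 85 mm) begins 54 mm behind the grasp point. The pads swing forward as they close: fully open they stand 13 mm farther back than shut.
Start: joints at [1.559, 0.359, 0.012, 0, -1.224, -0.288], TCP at [0.199, 0.645, 0.231] pointing down, gripper open.
Joint ranges: [-3.07, 3.07], [-1.43, 2.12], [-1.02, 1.25], [-3.03, 1.67], [-3.05, -0], [-3.03, 3.03]. Speed limits (rad/s): [2.39, 2.39, 3.01, 3.14, 3.14, 3.14].

## Interface

Orientations are given as a 3x3 rotation matrix whose columns are the frame's x, y, z axes.
In Python, from cell import robot gives the robot as it stands. Calls block until the motion is done:
- robot.move_pose(position, orientation): joint-space move of the TCP to a pose.
- robot.movel(position, rot=None, feed=0.15): straight line of the TCP; rot=None keeps the orientation; feed is the mean speed in m/s.
- robot.goto_joints(angles): joint-space move.
- robot.set_gripper(opening, grasp_force=None): finger opening in m; grasp_force is the grip in N (None keeps the last); returns when the fingers have stopped.
- robot.dwell(seconds).
- robot.solve_ik(position, orientation): joint angles nearest the present ones, or None.
- robot.read_camera(name): name is "scene" or "top"; returns (picture, depth): 384x512x3 uint8, red, green, blue; 384x512 float32, m along the optical axis (not along the pixel's ray), 0 where there is no reading.
- robot.camera_model(name): a dict with "vfov" (degrees; the focal length in pixels is half the picture's height over the tangent of half this angle, whatever the lens; pixels are square), "cx", "cy" (the principal point, pixels), "world_from_camera" (4x4, takes a point from camera to world coordinates). Camera axes: x right, y up, looking along -z (the intrinsics and any distortion apply to the point x, -y, -z); pixel columns grow to the right and rows downward; lengths in m; the calibration is good to about 2 mm. A picture is of the moment at which its call begins. camera_model takes no time and is no camera call.
A pose or a line that the arm cannot do raises robot.PlanningError and nothing moves.
- robot.job_done(): hands the job in; it is judged then, once.
Readings, each from a call of its own:
- robot.read_clock(): time.
- robot.read_joints(): joint angles.
- robot.read_qd(): joint speeds.
- robot.read_effort(): joint torques, N m.
- robot.read_ee_pos(): TCP position.
- robot.read_tcp_rot(): TCP orientation.
- robot.read_wrist_force(): force on the tool from outside, world axes, zero at the start.
- robot.read_ft_torque(): the same for the moment, N m.
- robot.read_width(): finger opening in m.
- robot.read_finger_force(): force on a finger pad.
Only numpy, scipy, OpenCV 4.12 (cv2) and the standard library are available. Lean on these libraries where they do the work, as an engineer would, in place of code of your own. Each camera call takes 0.05 s, during which the arm holds its last target. There are 200 camera calls.

## Working session

There is one attempt and no reset: what is moved stays moved. The work goes in short steps, each a Python script; the robot and the scene stay as the last script left them, time stands still between calls to the robot, and variables do not carry over. Pictures are saved under pics/ and viewed, at most 10 in all, crops included, and the job is handed in when it is done.

```bash
ls; mkdir -p pics; python3 - <<'E'
from cell import robot
import cv2,numpy as np
for n in("scene","top"):
    p,d=robot.read_camera(n); np.savez(n,p=p,d=d); cv2.imwrite(f"pics/{n}.png",p[...,::-1])
    m=robot.camera_model(n); print(n,m, (d>0).mean())
print(robot.grasp_offset,robot.read_clock())
E
```

```text
pics
scene {'vfov': 54.207501907260294, 'cx': 248.8283491796601, 'cy': 190.54589114559917, 'world_from_camera': array([[ 0.88983029,  0.22915013, -0.3945786 , -0.00353163],
       [-0.45622136,  0.43162827, -0.77817678, -0.89221993],
       [-0.00800803,  0.87246046,  0.4886191 ,  0.66384966],
       [ 0.        ,  0.        ,  0.        ,  1.        ]])} 0.8191070556640625
top {'vfov': 56.53621646944722, 'cx': 254.78321900735068, 'cy': 193.63507778861413, 'world_from_camera': array([[ 0.03420513,  0.97304738, -0.22805438,  0.24187431],
       [-0.99939517,  0.03473335, -0.00169803,  0.01085372],
       [ 0.00626883,  0.22797453,  0.97364692,  0.97597861],
       [ 0.        ,  0.        ,  0.        ,  1.        ]])} 0.9959055582682291
-0.0187 0.1
```

View pics/scene.png

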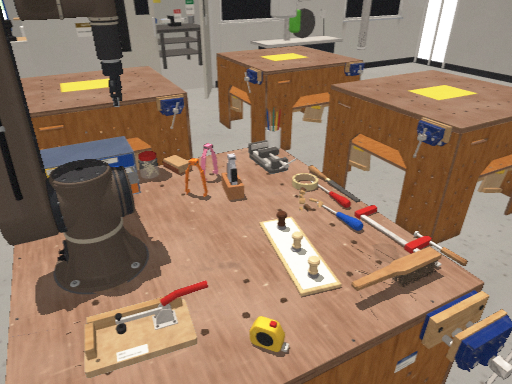

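View pics/top.png

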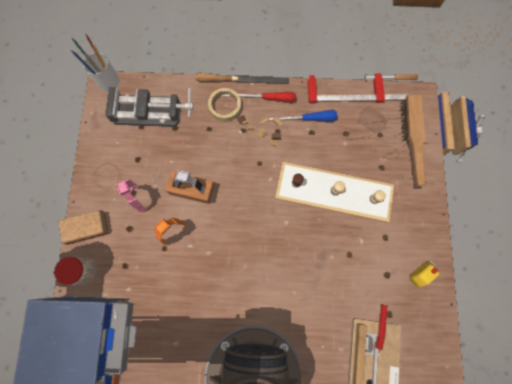

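```bash
python3 - <<'E'
import cv2,numpy as np
s=np.load("scene.npz")["p"];t=np.load("top.npz")["p"]
a=cv2.resize(s[135:210,170:260],None,fx=4.2,fy=4.2,interpolation=2)
b=cv2.resize(t[160:235,140:230],None,fx=4.2,fy=4.2,interpolation=2)
cv2.imwrite("pics/crop.png",np.hstack([a,b])[...,::-1])
E
```

```text
(no output)
```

View pics/crop.png

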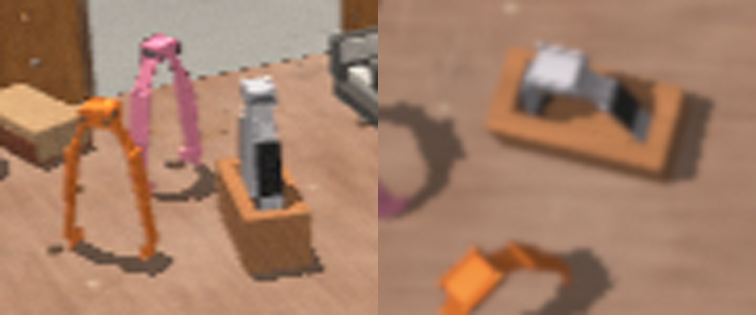

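```bash
cat > h.py <<'E'
import cv2,numpy as np
from cell import robot
def cloud(n,d):
    m=robot.camera_model(n);f=192/np.tan(np.radians(m["vfov"]/2))
    v,u=np.mgrid[:384,:512]
    P=np.stack([(u-m["cx"])/f*d,-(v-m["cy"])/f*d,-d],-1)
    T=m["world_from_camera"]; return P@T[:3,:3].T+T[:3,3]
def rect(W,mask):
    q=W[mask][:,:2]; (c,s,a)=cv2.minAreaRect((q*1000).astype(np.float32))
    return np.round(c,1),np.round(s,1),round(a,1),mask.sum()
E
python3 - <<'E'
from h import *
for n in("top","scene"):
    z=np.load(n+".npz");p=z["p"];W=cloud(n,z["d"]);H=cv2.cvtColor(p,cv2.COLOR_RGB2HSV).astype(int)
    ok=z["d"]>0
    v,u=np.mgrid[:384,:512]
    reg=((u>155)&(u<225)&(v>160)&(v<215)) if n=="top" else ((u>215)&(u<250)&(v>145)&(v<205))
    print(n,"bench z",np.median(W[240:260,280:330,2]) if n=="top" else np.median(W[280:290,200:230,2]))
    Z=W[...,2]
    br=(H[...,0]<20)&(H[...,1]>100)&(Z>.04)&(Z<.06)&ok&reg; print("block top",rect(W,br),np.median(Z[br]))
    for lo,hi in((.06,.08),(.08,.1),(.1,.12),(.12,.132),(.133,.16)):
        m=reg&ok&(Z>lo)&(Z<hi)
        if m.sum()>3: print(lo,rect(W,m))
    wh=(H[...,1]<40)&(H[...,2]>150)&(Z>0.0)&(Z<.025)&ok&(W[...,0]>.3)&(W[...,0]<.8)
    l,k,st,c=cv2.connectedComponentsWithStats(wh.astype(np.uint8)); i=1+np.argmax(st[1:,4]); print("board",rect(W,k==i),c[i],np.median(Z[k==i]))
    bc=c[i]
    kn=ok&(Z>.045)&(Z<.075)&(np.hypot(u-bc[0],v-bc[1])<70)
    l,k,st,c=cv2.connectedComponentsWithStats(kn.astype(np.uint8))
    for i in range(1,l):
        if st[i,4]>8: print("knob",c[i].round(),rect(W,k==i),W[k==i][:,2].max().round(4),p[k==i].mean(0).round())
    if n=="top":
        m=ok&(Z>.06)&(u>110)&(u<200)&(v>170)&(v<250); l,k,st,c=cv2.connectedComponentsWithStats(m.astype(np.uint8))
        for i in range(1,l): 
            if st[i,4]>8: print("obst",c[i].round(),rect(W,k==i),Z[k==i].max())
E
```

```text
top bench z 2.860183247382908e-05
block top (array([475.8, 191. ]), array([117.4,  56.3]), 78.2, np.int64(488)) 0.049998175064712935
0.06 (array([468.9, 189.7]), array([69.2, 20. ]), 89.9, np.int64(28))
0.08 (array([466. , 188.8]), array([20.8, 64.3]), 6.9, np.int64(31))
0.1 (array([475.4, 190.4]), array([58.4, 19.2]), 78.7, np.int64(58))
0.12 (array([468.5, 186.5]), array([13.2, 38.8]), 20.1, np.int64(27))
0.133 (array([475.6, 190.8]), array([30.4, 23.5]), 77.9, np.int64(121))
board (array([ 484.5, -210. ]), array([301.1,  91.2]), 79.8, np.int64(2918)) [334.58224812 191.16106923] 0.01246322215680784
knob [298. 178.] (array([ 502.3, -100. ]), array([27.8, 29.4]), 10.7, np.int64(106)) 0.0704 [112.  85.  70.]
knob [339. 186.] (array([ 484.8, -208.8]), array([27.4, 28. ]), 1.3, np.int64(107)) 0.0698 [219. 194. 152.]
knob [379. 195.] (array([ 463.8, -315.7]), array([28.9, 28.2]), 71.1, np.int64(111)) 0.0691 [217. 192. 151.]
obst [186. 179.] (array([475.4, 189.3]), array([66.6, 23.5]), 77.5, np.int64(255)) 0.1465507324575802
obst [127. 192.] (array([444.1, 333.9]), array([67.1, 24.2]), 25
[... 589 characters left out ...]
y([34. , 24.4]), 77.8, np.int64(40))
board (array([ 486. , -209.7]), array([302.6,  93.7]), 79.8, np.int64(1764)) [297.8537415  254.96371882] 0.012786988503952046
knob [281. 215.] (array([ 502.6, -102.9]), array([27.6, 27.4]), 2.5, np.int64(79)) 0.0674 [96. 62. 44.]
knob [297. 236.] (array([ 486. , -213.2]), array([27. , 31.9]), 88.3, np.int64(101)) 0.0682 [217. 196. 153.]
knob [313. 261.] (array([ 463.2, -319.5]), array([25.5, 28. ]), 26.9, np.int64(117)) 0.0681 [218. 196. 152.]
knob [357. 283.] (array([ 514.3, -429.6]), array([39.1, 20.6]), 3.0, np.int64(109)) 0.0621 [186. 137.  93.]
knob [274. 320.] (array([ 283.8, -434.2]), array([ 6.9, 16.8]), 42.1, np.int64(11)) 0.0614 [237. 195.  75.]
```

```bash
cat >> h.py <<'E'
def R(deg,s=1):
    a=np.radians(deg);y=s*np.array([np.cos(a),np.sin(a),0]);z=np.array([0,0,-1.]);return np.stack([np.cross(y,z),y,z],1)
def best(p,deg):
    q0=np.array(robot.read_joints());o=[]
    for s in(1,-1):
        q=robot.solve_ik(p,R(deg,s))
        if q is not None:o.append((np.abs(np.array(q)-q0).max(),s))
    return R(deg,min(o)[1])
def st(t): print(t,robot.read_clock(),np.round(robot.read_ee_pos(),4),"w",round(robot.read_width(),4),"ff",np.round(robot.read_finger_force(),2),"F",np.round(robot.read_wrist_force(),2))
E
python3 - <<'E'
from h import *
c=[.4757,.1908]
Rm=best([*c,.2],78.2)
robot.set_gripper(.085,20)
robot.move_pose([*c,.2],Rm);st("above")
robot.movel([*c,.1],feed=.12);st("mid")
z=.0743
for zz in(.085,.079,z):
    robot.movel([*c,zz],feed=.05);st("down")
    if np.linalg.norm(robot.read_wrist_force())>8: print("stop");break
else:
    for w in(.062,.060,.059,.058):
        robot.set_gripper(w,20);st(w)
        if np.max(robot.read_finger_force())>5.5: break
E
```

```text
above 2.2417 [0.4758 0.1916 0.2   ] w 0.0854 ff 0.0 F [-0.47 -0.07  0.61]
mid 3.225 [0.4761 0.1912 0.1006] w 0.0847 ff 0.0 F [-0.46  0.15  0.3 ]
down 3.675 [0.4755 0.1906 0.0847] w 0.0853 ff 0.0 F [-0.42 -0.7   0.17]
down 3.9417 [0.4755 0.1906 0.0786] w 0.0849 ff 0.0 F [ 0.39 -0.41 -0.13]
down 4.1917 [0.4755 0.1906 0.074 ] w 0.0851 ff 0.0 F [-0.73 -0.15  0.03]
0.062 4.5667 [0.4762 0.1912 0.075 ] w 0.0624 ff 9.16 F [-0.19 -0.99  5.96]
```

```bash
python3 - <<'E'
from h import *
robot.set_gripper(.0605,20);st("sq")
p=robot.read_ee_pos()
robot.movel([p[0],p[1],.10],feed=.06);st("l")
robot.movel([p[0],p[1],.20],feed=.12);robot.dwell(.25);st("up")
z0={}
for n in("scene","top"):
    q,d=robot.read_camera(n);np.savez(n+"2",p=q,d=d)
s=np.load("scene2.npz")["p"]
cv2.imwrite("pics/lift.png",cv2.resize(s[90:240,170:330],None,fx=4,fy=4,interpolation=2)[...,::-1])
E
```

```text
sq 4.7833 [0.4765 0.1914 0.0753] w 0.0607 ff 12.36 F [-0.61 -0.09  8.49]
l 5.3583 [0.4765 0.1914 0.1002] w 0.0607 ff 5.77 F [ 0.46  0.32 -1.03]
up 6.5917 [0.4763 0.1912 0.1994] w 0.0607 ff 5.75 F [-0.18 -0.18 -1.77]
```

View pics/lift.png

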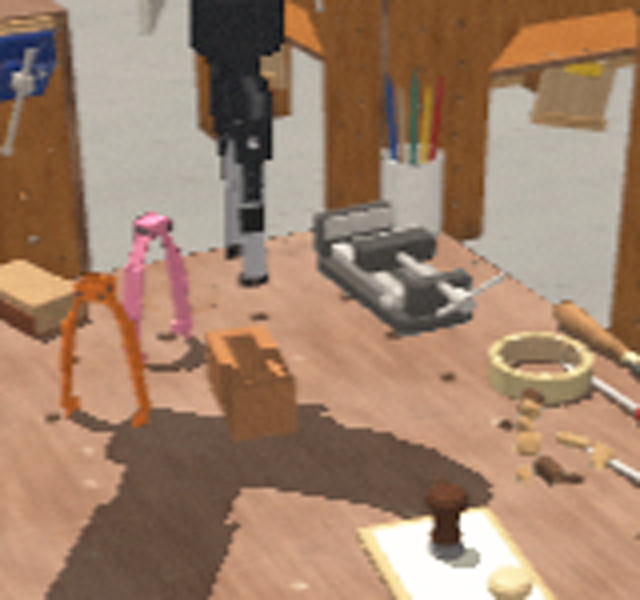

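```bash
python3 - <<'E'
from h import *
def low(n,f,c,ang,tz):
    z=np.load(f) if isinstance(f,str) else f
    W=cloud(n,z["d"]);a=np.radians(ang)
    D=W[...,:2]-c;y=D@[np.cos(a),np.sin(a)];x=D@[np.sin(a),-np.cos(a)]
    m=(z["d"]>0)&(abs(x)<.03)&(abs(y)<.055)&(W[...,2]>.09)&(W[...,2]<tz)
    for sg in(1,-1):
        k=m&(sg*y>0)
        if k.sum()>3:
            zz=np.sort(W[...,2][k]);lo=k&(W[...,2]<zz[0]+.012)
            print(n,sg,"minz",zz[:4].round(4),"tip x",x[lo].min().round(4),x[lo].max().round(4),"y",y[lo].min().round(4),y[lo].max().round(4),lo.sum())
low("scene","scene2.npz",[.4763,.1912],78.2,.19)
c=[.503,-.1015]
Rm=best([*c,.2],79.0)
p=robot.read_ee_pos()
robot.movel([*c,.2],rot=Rm,feed=.15);robot.dwell(.3);st("over")
p=np.array(robot.read_ee_pos())
for n in("scene","top"):
    q,d=robot.read_camera(n);np.savez(n+"3",p=q,d=d);low(n,dict(d=d),p[:2],79,.19)
    W=cloud(n,d);k=(d>0)&(W[...,2]>.045)&(W[...,2]<.075)&(np.hypot(W[...,0]-.503,W[...,1]+.1015)<.03)
    if k.sum()>5: print("knob",rect(W,k))
s=np.load("scene3.npz")["p"]
cv2.imwrite("pics/over.png",cv2.resize(s[120:270,220:340],None,fx=4,fy=4,interpolation=2)[...,::-1])
E
```

```text
scene 1 minz [0.1347 0.1347 0.1358 0.1372] tip x -0.0101 0.0019 y 0.0247 0.0385 16
scene -1 minz [0.1329 0.133  0.1336 0.1345] tip x -0.0084 0.013 y -0.0383 -0.0269 21
over 9.1 [ 0.503  -0.1013  0.2   ] w 0.0607 ff 5.75 F [-0.63 -0.24 -0.27]
scene 1 minz [0.1334 0.1338 0.1342 0.1343] tip x -0.0108 0.0113 y 0.026 0.0348 32
scene -1 minz [0.1353 0.1355 0.1355 0.1356] tip x -0.0103 0.0142 y -0.0363 -0.026 28
knob (array([ 502.3, -104.7]), array([24.7, 29.2]), 81.6, np.int64(80))
top 1 minz [0.135  0.1405 0.1412 0.1435] tip x -0.012 0.0091 y 0.028 0.0375 10
top -1 minz [0.134  0.1354 0.1376 0.1399] tip x -0.0118 0.0119 y -0.0301 -0.0247 17
knob (array([502.4, -99.9]), array([28.2, 28.7]), 27.4, np.int64(105))
```

View pics/over.png

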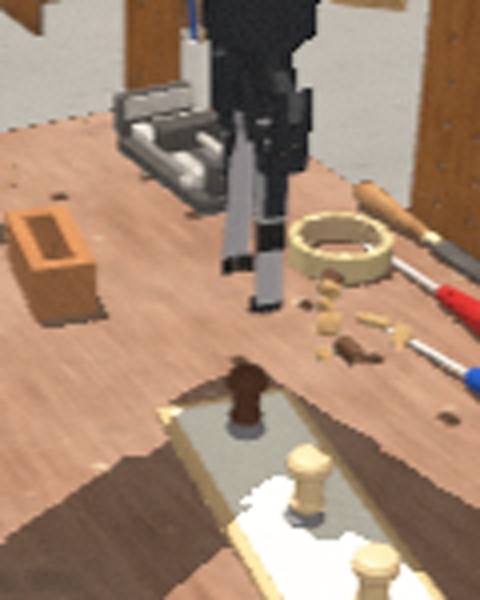

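```bash
python3 - <<'E'
from h import *
c=[.5028,-.1015]
robot.movel([*c,.13],feed=.12);st("a")
robot.movel([*c,.1065],feed=.05);st("b")
robot.set_gripper(.0525,30);robot.dwell(.2);st("c")
p=np.array(robot.read_ee_pos());a=np.radians(79)
for n in("scene","top"):
    q,d=robot.read_camera(n);np.savez(n+"4",p=q,d=d)
    W=cloud(n,d);D=W[...,:2]-p[:2];y=D@[np.cos(a),np.sin(a)];x=D@[np.sin(a),-np.cos(a)]
    k=(d>0)&(abs(x)<.02)&(abs(y)<.045)&(W[...,2]>.026)&(W[...,2]<.09)
    for sg in(1,-1):
        m=k&(sg*y>.017);zz=np.sort(W[...,2][m]);print(n,sg,m.sum(),zz[:5].round(4), W[m].min(0).round(4),y[m].min().round(4),y[m].max().round(4))
s=np.load("scene4.npz")["p"]
cv2.imwrite("pics/near.png",cv2.resize(s[170:245,240:340],None,fx=7,fy=7,interpolation=2)[...,::-1])
E
```

```text
a 9.9333 [ 0.5033 -0.1015  0.1305] w 0.0606 ff 5.75 F [ 0.27  0.38 -0.84]
b 10.55 [ 0.5028 -0.1015  0.1064] w 0.0607 ff 5.75 F [ 0.61  0.36 -1.01]
c 11.0 [ 0.5029 -0.1015  0.1066] w 0.0527 ff 7.15 F [ 0.76  0.07 -0.65]
scene 1 66 [0.0407 0.0435 0.0437 0.0437 0.0481] [ 0.4949 -0.0827  0.0407] 0.0174 0.0299
scene -1 102 [0.038  0.0386 0.0389 0.0389 0.0396] [ 0.4888 -0.1314  0.038 ] -0.0288 -0.0183
top 1 16 [0.0437 0.047  0.0479 0.0479 0.0486] [ 0.4947 -0.0841  0.0437] 0.0195 0.0287
top -1 25 [0.0411 0.0417 0.0435 0.046  0.0461] [ 0.488  -0.1245  0.0411] -0.0244 -0.0173
```

View pics/near.png

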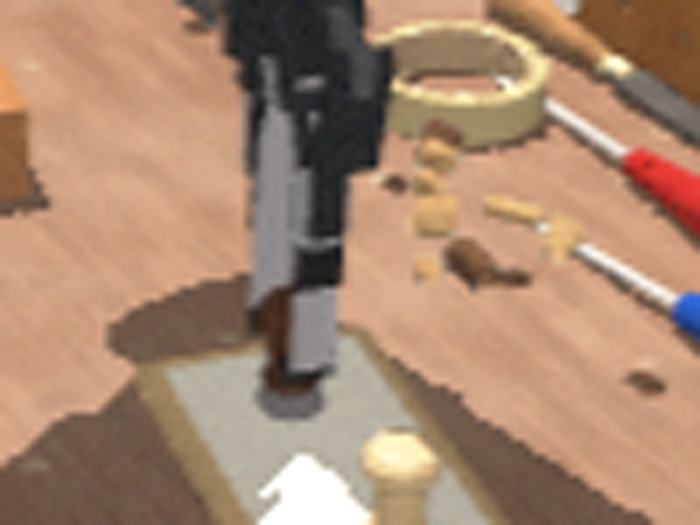

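```bash
python3 - <<'E'
from h import *
c=[.5028,-.1015]
robot.movel([*c,.105],feed=.03);st("b")
for w in(.050,.048,.046): robot.set_gripper(w,35);st(w)
robot.set_gripper(.030,35);robot.dwell(.5);st("closed")
robot.movel([*c,.125],feed=.03);st("l")
robot.movel([*c,.215],feed=.08);robot.dwell(.5);st("up")
p=np.array(robot.read_ee_pos());a=np.radians(79)
for n in("scene","top"):
    q,d=robot.read_camera(n);np.savez(n+"5",p=q,d=d)
W=cloud("scene",np.load("scene5.npz")["d"]);q=np.load("scene5.npz")["p"].astype(int)
k=(np.hypot(W[...,0]-p[0],W[...,1]-p[1])<.035)&(W[...,2]>.08)&(W[...,2]<.17)&(q[...,0]-q[...,2]>20)
print("knob z",np.sort(W[...,2][k])[[0,2,5,-5,-1]] if k.sum()>6 else k.sum())
s=np.load("scene5.npz")["p"]
cv2.imwrite("pics/end.png",cv2.resize(s[110:290,220:360],None,fx=3.3,fy=3.3,interpolation=2)[...,::-1])
E
```

```text
b 11.35 [ 0.5027 -0.1015  0.1048] w 0.0522 ff 7.15 F [ 0.18 -0.27 -0.98]
0.05 11.5667 [ 0.5028 -0.1015  0.105 ] w 0.0503 ff 7.63 F [ 0.57 -0.78 -1.73]
0.048 11.7833 [ 0.5028 -0.1015  0.105 ] w 0.0482 ff 8.28 F [-0.42 -0.19 -0.7 ]
0.046 12.0 [ 0.5028 -0.1015  0.105 ] w 0.0463 ff 12.63 F [-0.38  0.62 -1.34]
closed 12.7167 [ 0.5028 -0.1015  0.105 ] w 0.0446 ff 35.72 F [-0.68  0.19 -0.04]
l 13.5333 [ 0.5027 -0.1015  0.1249] w 0.0449 ff 35.86 F [-0.1   0.63 -0.7 ]
up 15.3083 [ 0.5028 -0.1015  0.215 ] w 0.0449 ff 35.87 F [-0.16  0.56 -1.04]
knob z [0.13416393 0.13510182 0.13707832 0.16809029 0.16985689]
```

View pics/end.png

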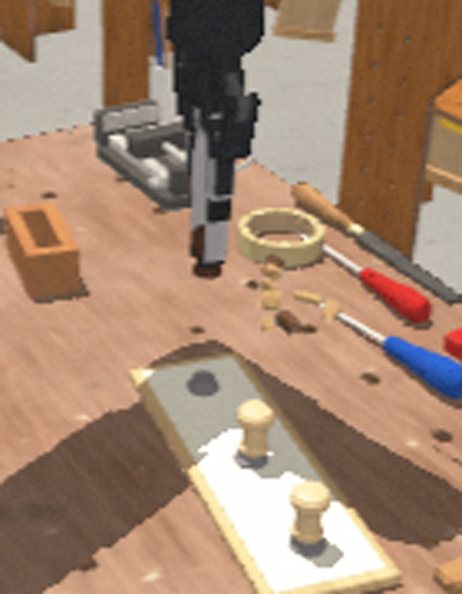

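The image shows the dark knob held upright in the tongs, around crop (207,250). Its underside is at about 0.134 m, its stand is empty, and both pale knobs are still standing.

```bash
python3 -c "
from cell import robot
print(robot.job_done(),robot.read_clock())"
```

```text
the job is handed in; nothing more can be done
the job is handed in; nothing more can be done
```

The job is handed in at about 15 s of the 43 s: the squeezed tongs hold the dark knob with its underside about 134 mm above the bench (104 mm needed), and both pale knobs are still standing; no verdict was returned.

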